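# Find the rocking lid on the cheese counter and push it home

### The job

One of the four wooden lids on the white crocks is not in its crock and rocks under the finger. Press with a fingertip near the edges of the lids until you find the one that rocks, then push that lid across with the fingers until it drops in and lies fully home and flat, like the other three. Lift no lid, and leave the other things on the counter where they are.

Things in the scene. Friction and masses are not known exactly. Their poses are not given: they have to be found in the camera images.
- lid_a: one of four identical loose wooden lids, 0.15 to 0.25 kg, each on its own white crock. Origin: centre of the underside of its board; x, y along the board's sides, z up. Board 112 x 112 mm, 10 mm thick; on the middle of its upper face a round steel knob 24 mm across, 24 mm tall; under the board a centred square plug 86 x 86 mm, 7 mm deep
- lid_b: lid like lid_a, same origin and axes. The four square crocks are fixed, turned like their lids, 106 mm outside, open top 90 mm (walls 8 mm), of different heights, 75 to 95 mm. A lid that is home has its plug inside the crock (2 mm of play all round) and its board flat on the rim; it does not move when pressed
- lid_c: lid like lid_a, same origin and axes. The lid that is not home may stand at any of the four places. It lies almost level, but shifted 5 to 7 mm along each of its two directions (towards one of its corners), so that its plug stands on two adjoining walls and it sits 7 mm too high. Pushed back towards the opposite corner by its knob or edges (1 to 3 N) it drops in
- lid_d: lid like lid_a, same origin and axes. Pressed lightly on the corner opposite to its shift, the lid that is not home rocks: that corner dips about 6 mm (tilt about 0.09 rad), the middles of the two sides meeting there about 3 mm; elsewhere it is firm. It is to be pushed towards the corner that dips
- jar: bystander: small amber glass jar with a brass cap, 56 mm across, 75 mm tall. Origin: centre of its underside
- goat_log: bystander: white goat's cheese standing upright, 48 mm across, 60 mm tall. Origin: centre of its underside
- price_clip: bystander: steel price clip: round foot 52 mm across, thin stem and white card, 100 mm tall. Origin: centre of its underside
- soft_cheese: bystander: round soft cheese wrapped in white paper, 92 mm across, 34 mm tall. Origin: centre of its underside
- orange_round: bystander: round orange cheese, 88 mm across, 34 mm tall. Origin: centre of its underside
- comte_piece: bystander: yellow block of hard cheese with a brown rind at one end, 91 x 45 mm, 50 mm tall. Origin: centre of its underside
Mind the look-alikes: they are no part of the job. Leave any blue look-alike of the lid_c alone.

How it is judged (in metres and radians):
On the way:
1. a lid rocks under the finger: it tilts by more than 0.03 rad while the fingers press on it (((angle between lid_a's own z axis and vertical above 0.03 rad and contact force between the fingers and lid_a above 0.3 N) or (angle between lid_b's own z axis and vertical above 0.03 rad and contact force between the fingers and lid_b above 0.3 N) or (angle between lid_c's own z axis and vertical above 0.03 rad and contact force between the fingers and lid_c above 0.3 N) or (angle between lid_d's own z axis and vertical above 0.03 rad and contact force between the fingers and lid_d above 0.3 N))), for 0.1 s.
At the end, for the whole second after the job is handed in: All four lids are home: each board lies on its crock's rim (within 2 mm in height), level within 0.02 rad, and at rest (height (world z) of lid_a between 0.081 and 0.085 m and angle between each of lid_a, lid_b, lid_c, lid_d's own z axis and vertical below 0.02 rad and linear speed of each of lid_a, lid_b, lid_c, lid_d below 0.01 m/s and height (world z) of lid_b between 0.077 and 0.081 m and height (world z) of lid_c between 0.092 and 0.096 m and height (world z) of lid_d between 0.086 and 0.09 m); the robot touches nothing.
It fails at once if a lid is lifted (more than 12 mm above its closed height), tipped by more than 0.17 rad or pushed off its crock (height (world z) of lid_a above 0.095 m or height (world z) of lid_a below 0.071 m or angle between any of lid_a, lid_b, lid_c, lid_d's own z axis and vertical above 0.17 rad or height (world z) of lid_b above 0.091 m or height (world z) of lid_b below 0.067 m or height (world z) of lid_c above 0.106 m or height (world z) of lid_c below 0.082 m or height (world z) of lid_d above 0.1 m or height (world z) of lid_d below 0.076 m).
It fails at once if one of the other things on the counter is moved by more than 20 mm, or tipped (distance of any of jar, goat_log, price_clip, soft_cheese, orange_round, comte_piece from where it was at the start of the episode above 0.02 m or angle between any of jar, goat_log, price_clip, soft_cheese, orange_round, comte_piece's own z axis and vertical above 0.3 rad).
It also fails if it takes over 72 s, if anything falls off the work surface, if the arm or the gripper's body presses on something with over 40 N, if the wrist force passes 120 N, or if a joint passes its speed limit or range.

### The arm

A 7-joint arm with a two-finger parallel gripper is mounted at the origin on the work surface. World frame = base frame: x ahead of the robot, y to its left, z up, the work surface at z = 0. Lengths are in mm, angles in rad, forces in N, time in s.
With the tool pointing down it reaches from about 400 to 875 mm from the base axis. Payload 4.4 kg.
Tool frame: the origin (TCP) lies at the very end of the fingers, on their centre line; the grasp point (between the pads) lies 19 mm behind it; z points along the fingers, y is the direction in which the jaws open and shut (so a half turn about z gives the same grasp; the last joint's range is limited). The gripper opens to 85 mm and grips with 20 to 120 N. Pads are 22 mm wide; open, the fingers measure 114 mm over their backs; the gripper's body (76 mm by 85 mm) begins 54 mm behind the grasp point. The pads swing forward as they close: fully open they stand 13 mm farther back than shut.
Start: joints at [-1.414, 0.628, 0.038, 1.517, -0.027, 0.996, -0.02], TCP at [143.599, 633.954, 231.313] pointing down, gripper open.
Joint ranges: [-3.06, 3.06], [-0.37, 2.12], [-1.25, 1.32], [0.18, 2.47], [-1.1, 4.24], [0.23, 1.98], [-2.94, 2.94]. Speed limits (rad/s): [2.57, 2.57, 3.14, 3.14, 3.14, 3.14, 3.14].

### API

Orientations are given as [roll, pitch, yaw] about the fixed x, y, z axes, in that order (R = Rz(yaw) Ry(pitch) Rx(roll)).
In Python, from cell import ctrl, eyes gives the robot as it stands.
- The arm moves only by the tool move_arm, never from a script. Its argument "increments" is a list of rows, each a list of 6 numbers: the shift along the tool's x, y, z in cm, then the turn, a rotation vector about the tool's x, y, z in degrees. In form: [[x, y, z, wx, wy, wz], ...]. A call has 1 to 20 rows; each row is the pose to reach, as a shift and turn from the pose commanded when the call began, along the tool's axes at that moment; what a row does not reach only later rows make up. A row lasts 1/10 s, in which the tool goes at most 50 mm and 8.59 degrees, less where a joint would pass 70% of its speed; a pose out of reach is approached as far as the arm can. A call with a gripper value outside its range is refused whole. "grip" is the opening, from -1 (shut) to 1 (fully open), set as the call begins (left out, the last holds). The fingers move at their own pace and stop on an object; the grip force is fixed at half the most. Time passes only in rows, so rows that repeat a pose let the fingers close. It gives the time, the measured TCP pose, the force and the opening at its end, in the units of the state.
- ctrl.read_state(): the state, without advancing time (a new reading comes with each control period).
- eyes.get_image(name): name is "scene" or "top"; returns the picture (420x560x3 uint8, red, green, blue); there is no depth.
- eyes.calibration(name): a dict with "fx", "fy", "cx", "cy" (pixels), "pose" (4x4, takes a point from camera to world coordinates). Camera axes: x right, y up, looking along -z (the intrinsics and any distortion apply to the point x, -y, -z); pixel columns grow to the right and rows downward; lengths in mm; the calibration is good to about 2 mm. A picture is of the moment at which its call begins. calibration takes no time and is no camera call.
- ctrl.finish_job(): hands the job in, once; it reports no verdict.
The state is a dict: "clock": time; "qpos": joint angles; "qd": joint speeds; "tau": joint torques, N m; "eef_pos": TCP position; "tool_rot": TCP orientation; "force": force on the tool from outside, world axes, zero at the start; "torque": the same for the moment, N m; "width": finger opening in mm.
Only numpy, scipy, OpenCV 4.12 (cv2) and the standard library are available. Lean on these libraries where they do the work, as an engineer would, in place of code of your own. Each camera call takes 0.05 s, during which the arm holds its last target. There are 200 camera calls.

## Working session

There is one attempt and no reset: what is moved stays moved. The work goes in short steps, Python scripts to look and compute and a tool call to move; the robot and the scene stay as the last step left them, time stands still between calls to the robot, and variables do not carry over. Pictures are saved under pics/ and viewed, about 8 in all and at most 12, crops included, and the job is handed in when it is done.

Besides the shell and the picture viewer there is one more tool, called after "Request:" in YAML: its name, and indented under it one key for each argument. move_arm: Moves the arm, as the interface text tells. Its arguments: {"type":"object","properties":{"increments":{"type":"array","items":{"type":"array","items":{"type":"number"}}},"grip":{"type":"number"}},"required":["increments"]}

```bash
mkdir -p pics; ls
python3 - <<'E'
from cell import ctrl,eyes
import cv2
s=ctrl.read_state();print({k:s[k] for k in('clock','eef_pos','tool_rot','force','width')})
for n in('top','scene'):
    cv2.imwrite(f'pics/{n}0.png',cv2.resize(eyes.get_image(n)[:,:,::-1],(800,600),interpolation=cv2.INTER_CUBIC)); c=eyes.calibration(n);print(n,c)
E
```

```text
pics
{'clock': 0.0, 'eef_pos': array([143.46326398, 633.32481059, 230.38688096]), 'tool_rot': array([-3.13969969e+00,  2.92287423e-05,  2.91879785e+00]), 'force': array([-0.40235067, -0.62060918, -0.41377338]), 'width': 85.54635476676604}
top {'fx': 435.4355679993452, 'fy': 435.4355679993452, 'cx': 273.56815341277417, 'cy': 212.80436070536058, 'pose': array([[-1.22848859e-02,  9.92809525e-01, -1.19072784e-01,
         3.51651029e+02],
       [-9.99906120e-01, -1.29200166e-02, -4.56345233e-03,
        -3.17095039e+01],
       [-6.06906129e-03,  1.19005544e-01,  9.92875041e-01,
         1.31578065e+03],
       [ 0.00000000e+00,  0.00000000e+00,  0.00000000e+00,
         1.00000000e+00]])}
scene {'fx': 464.96500322752235, 'fy': 464.96500322752235, 'cx': 287.932513111258, 'cy': 210.82862112818356, 'pose': array([[-4.02737664e-01, -5.35107668e-01,  7.42604981e-01,
         1.33498720e+03],
       [ 9.14975535e-01, -2.13250663e-01,  3.42554995e-01,
         3.40077602e+02],
       [-2.49428000e-02,  8.17425188e-01,  5.75494499e-01,
         7.32258184e+02],
       [ 0.00000000e+00,  0.00000000e+00,  0.00000000e+00,
         1.00000000e+00]])}
```

View pics/top0.png

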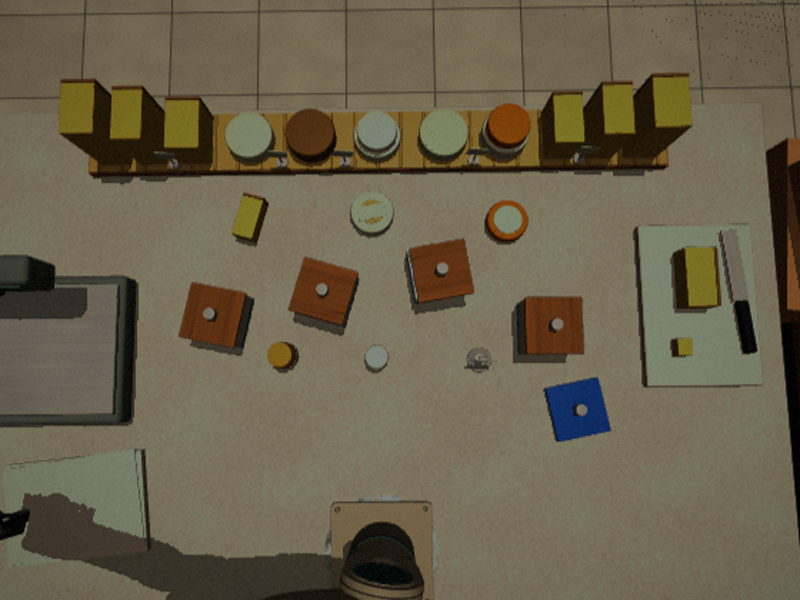

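View pics/scene0.png

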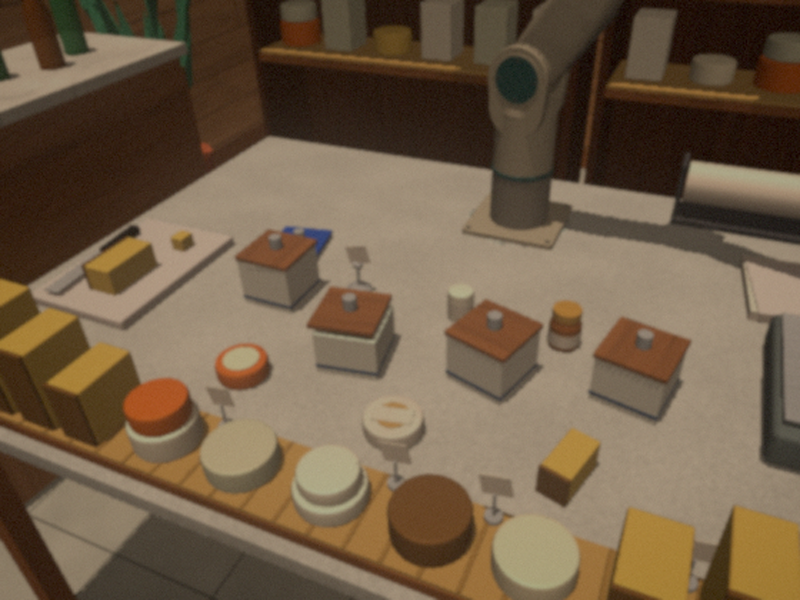

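The top view shows four brown lids at about (215,315), (323,291), (441,270) and (554,325), and the blue look-alike at (578,409). In the scene view the lid at (350,312) looks shifted on its crock. Next I measure the poses and enlarge the lids.

```bash
cat > h.py <<'E'
import numpy as np,cv2
from cell import ctrl,eyes
def ray(n,p):
    c=eyes.calibration(n);P=c['pose']
    d=np.array([(p[0]-c['cx'])/c['fx'],-(p[1]-c['cy'])/c['fy'],-1.]);return P[:3,3],P[:3,:3]@d
def plane(n,p,z):
    o,d=ray(n,p);return o+d*(z-o[2])/d[2]
def tri(p,q):
    o1,d1=ray('top',p);o2,d2=ray('scene',q)
    s=np.linalg.lstsq(np.c_[d1,-d2],o2-o1,rcond=None)[0]
    a=o1+d1*s[0];b=o2+d2*s[1];return (a+b)/2,np.linalg.norm(a-b)
def lids(n,im):
    h=cv2.cvtColor(im,cv2.COLOR_RGB2HSV)
    m=((h[...,0]<13)|(h[...,0]>172))&(h[...,1]>110)&(h[...,2]>50);m=m.astype('u1')*255
    m=cv2.morphologyEx(m,cv2.MORPH_OPEN,np.ones((3,3)))
    out=[]
    for c in cv2.findContours(m,0,2)[0]:
        a=cv2.contourArea(c);(x,y),_,_=cv2.minAreaRect(c)
        if 900<a<4000 : out.append((x,y,a,c))
    return out
E
python3 - <<'E'
from h import *
ims={n:eyes.get_image(n) for n in('top','scene')}
for n in ims:
    for x,y,a,c in lids(n,ims[n]): print(n,round(x),round(y),a,[round(v,1) for v in (cv2.minAreaRect(c)[1]+(cv2.minAreaRect(c)[2],))])
s=ims['scene'][:,:,::-1]; t=ims['top'][:,:,::-1]
C=lambda im,x,y:cv2.resize(im[y-40:y+40,x-35:x+35],(350,400),interpolation=cv2.INTER_CUBIC)
r=lambda im,L:cv2.resize(np.hstack([C(im,int(x*.7),int(y*.7)) for x,y in L]),(800,270))
out=np.vstack([r(s,[(640,370),(492,350),(350,325),(278,265)]),r(t,[(215,315),(323,291),(441,270),(554,325)])])
cv2.imwrite('pics/crop1.png',cv2.convertScaleAbs(out,alpha=1.4))
E
```

```text
scene 110 284 1417.5 [40.0, 45.0, 90.0]
scene 449 244 1185.5 [59.3, 33.2, 19.0]
scene 345 230 999.5 [58.2, 35.3, 24.8]
scene 244 217 975.0 [52.6, 30.0, 7.1]
```

View pics/crop1.png

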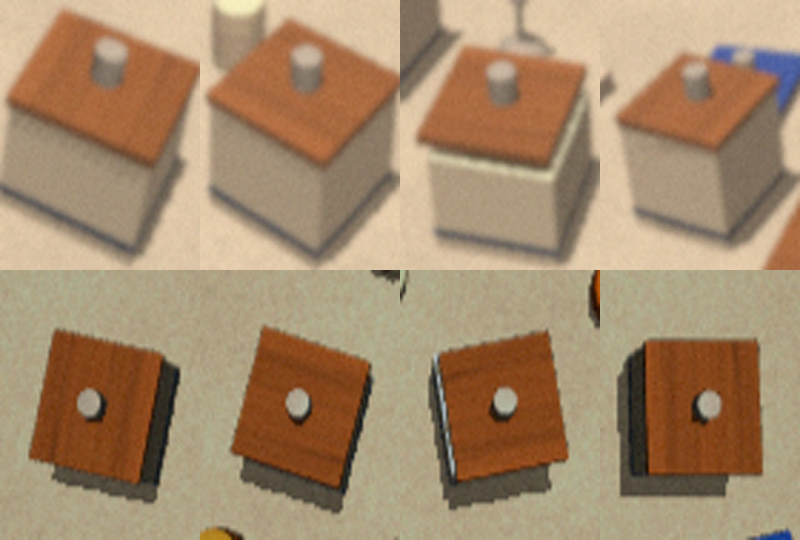

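Lid 3 (top ≈(441,270), scene ≈(350,312)) shows a bright rim on its +y side in the top view and on its front (+x) side in the scene view. So it is shifted towards −x,−y and should dip at its +x,+y corner. I measure its geometry.

Run:
```python
from h import *
ims={n:eyes.get_image(n) for n in('top','scene')}
L={'top':[(209,314),(322,289),(442,269),(557,324)],'scene':[(645,338),(494,318),(349,301),(275,241)]}
K={}
for n in ims:
    im=ims[n];h=cv2.cvtColor(im,cv2.COLOR_RGB2HSV)
    print(n,[h[int(y*.7)+8,int(x*.7)+12].tolist() for x,y in L[n]],[h[int(y*.7),int(x*.7)].tolist() for x,y in L[n]])
    m=(((h[...,0]<14)|(h[...,0]>170))&(h[...,1]>(150 if n=='top' else 105))).astype('u1')*255
    m=cv2.morphologyEx(m,cv2.MORPH_OPEN,np.ones((3,3)))
    cs=cv2.findContours(m,0,2)[0]
    for i,(x,y) in enumerate(L[n]):
        c=max(cs,key=lambda c:cv2.pointPolygonTest(c,(x*.7+8,y*.7+8),True))
        hull=cv2.convexHull(c);q=cv2.approxPolyDP(hull,6,True)[:,0] 
        M=cv2.moments(c,);K[n,i]=(hull,q); print(n,i,cv2.contourArea(hull),q.tolist(),cv2.minAreaRect(c))
```

```text
top [[11, 212, 83], [12, 195, 97], [12, 213, 92], [12, 192, 85]] [[19, 48, 118], [21, 43, 125], [24, 33, 123], [22, 39, 125]]
top 0 1489.0 [[134, 199], [170, 205], [163, 242], [126, 235]] ((148.40481567382812, 220.124755859375), (39.57421112060547, 39.01287078857422), 10.784297943115234)
top 1 1482.5 [[213, 181], [249, 190], [239, 226], [205, 217]] ((225.9811248779297, 203.56602478027344), (39.28512191772461, 39.010398864746094), 15.945395469665527)
top 2 1470.5 [[324, 168], [330, 204], [294, 211], [287, 174]] ((308.73199462890625, 189.27601623535156), (38.5498161315918, 38.907588958740234), 79.69515228271484)
top 3 1498.5 [[406, 209], [407, 246], [369, 247], [368, 208]] ((387.5, 227.5), (39.0, 39.0), 90.0)
scene [[12, 168, 120], [12, 162, 123], [11, 151, 128], [11, 150, 124]] [[15, 51, 129], [15, 51, 140], [15, 52, 128], [13, 49, 109]]
scene 0 1793.0 [[416, 246], [434, 223], [482, 238], [467, 267]] ((448.7999267578125, 243.52755737304688), (59.581905364990234, 34.33697509765625), 20.772254943847656)
scene 1 1624.5 [[312, 231], [339, 210], [378, 226], [353, 252]] ((344.8979797363281, 230.21670532226562), (58.8664436340332, 35.9266242980957), 25.201122283935547)
scene 2 1365.0 [[217, 223], [231, 201], [272, 208], [260, 234]] ((244.36611938476562, 217.4817657470703), (52.73918533325195, 30.94092559814453), 7.765166282653809)
scene 3 910.0 [[166, 180], [186, 162], [219, 168], [200, 188]] ((192.4107666015625, 175.18399047851562), (51.64944839477539, 25.00557518005371), 7.431407928466797)
```

Run:
```python
from h import *
T=[(148.4,220.1),(226,203.6),(308.7,189.3),(387.5,227.5)]
S=[np.mean(q,axis=0) for q in ([[416,246],[434,223],[482,238],[467,267]],[[312,231],[339,210],[378,226],[353,252]],[[217,223],[231,201],[272,208],[260,234]],[[166,180],[186,162],[219,168],[200,188]])]
for t,s in zip(T,S): print(np.round(tri(t,s)[0]),tri(t,s)[1].round(1), np.round(plane('top',t,100)))
for z in (86+10,101,111):
  print(z,[np.round(plane('top',p,z)[:2]).tolist() for p in [[324,168],[330,204],[294,211],[287,174]]],np.round(plane('top',T[2],z)))
  # side lengths and angle
```

```text
[483. 331.  85.] 0.5 [481. 326. 100.]
[527. 109.  91.] 0.1 [525. 108. 100.]
[ 565. -127.   90.] 0.4 [ 563. -126.  100.]
[ 453. -346.   96.] 1.5 [ 452. -344.  100.]
96 [[625.0, -172.0], [521.0, -186.0], [502.0, -84.0], [609.0, -66.0]] [ 564. -127.   96.]
101 [[624.0, -171.0], [520.0, -185.0], [502.0, -84.0], [608.0, -66.0]] [ 563. -126.  101.]
111 [[622.0, -170.0], [519.0, -184.0], [500.0, -83.0], [606.0, -65.0]] [ 561. -125.  111.]
```

Request:
move_arm:
  increments:
    - [-1, -1, 0, 0, 0, 0]
    - [-3, -3, 0, 0, 0, 1]
    - [-6, -6, 0, 0, 0, 2]
    - [-9.5, -9.5, 0, 0, 0, 3]
    - [-13, -13, 0, 0, 0, 4]
    - [-16.5, -16.5, 0, 0, 0, 5]
    - [-20, -20, 0, 0, 0, 6]
    - [-23.5, -23.5, 0, 0, 0, 7.5]
    - [-27, -27, 0, 0, 0, 9]
    - [-30.5, -30.5, 0, 0, 0, 10.5]
    - [-34, -34, 0, 0, 0, 12]
    - [-37.5, -37.5, 0, 0, 0, 13.5]
    - [-41, -41, 0, 0, 0, 15]
    - [-44.5, -44, 0, 0, 0, 16.5]
    - [-48, -47.5, 0, 0, 0, 18]
    - [-51.5, -51, 0, 0, 0, 19.5]
    - [-54.5, -54, 1, 0, 0, 21]
    - [-57.5, -56.5, 1.5, 0, 0, 22]
    - [-59.5, -58.3, 2, 0, 0, 22.7]
    - [-60.07, -58.98, 2, 0, 0, 22.7]
  grip: -1

```text
clock: 2.3
eef_pos: [599.1, -78.5, 210.6]
tool_rot: [-3.139, 0.001, 2.518]
force: [-0.7, 0.0, -0.2]
width: -0.0
```

Request:
move_arm:
  increments:
    - [0, 0, 2, 0, 0, 0]
    - [0, 0, 4, 0, 0, 0]
    - [0, 0, 6, 0, 0, 0]
    - [0, 0, 7.5, 0, 0, 0]
    - [0, 0, 8.5, 0, 0, 0]
    - [0, 0, 9, 0, 0, 0]
    - [0, 0, 9, 0, 0, 0]

```text
clock: 3.0
eef_pos: [598.6, -73.7, 121.2]
tool_rot: [-3.141, -0.001, 2.523]
force: [-0.5, -0.5, -0.2]
width: 0.1
```

Run:
```python
from h import *
im=eyes.get_image('scene')[160:265,175:315,::-1]
cv2.imwrite('pics/s2.png',cv2.convertScaleAbs(cv2.resize(im,(800,600),interpolation=cv2.INTER_CUBIC),alpha=1.3));print(ctrl.read_state()['eef_pos'],ctrl.read_state()['force'])
```

```text
[599.10998269 -73.89742122 121.69623047] [ 0.25419047 -0.09127857 -0.54763819]
```

View pics/s2.png

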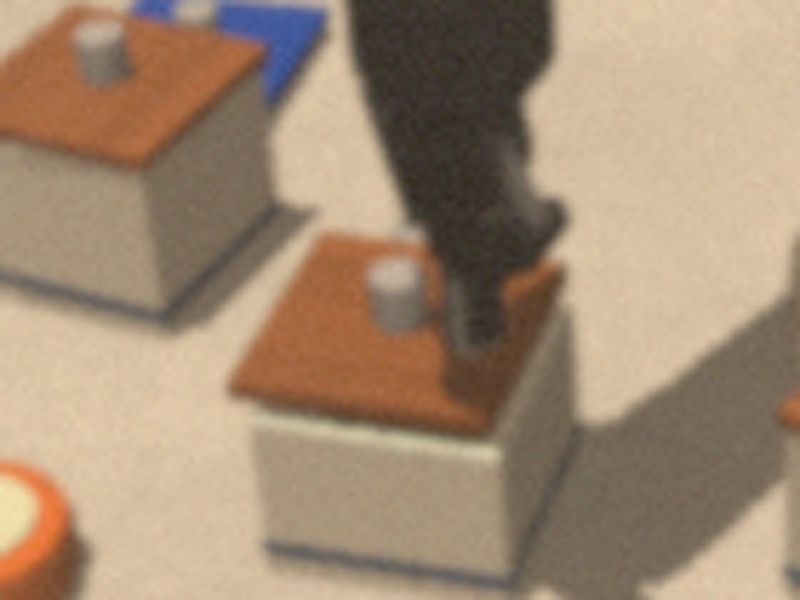

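The closed fingertips (475,345) hang over the lid close to its +x,+y corner (490,425), as wanted. I now press down gently.

Request:
move_arm:
  increments:
    - [0, 0, 0.3, 0, 0, 0]
    - [0, 0, 0.6, 0, 0, 0]
    - [0, 0, 0.9, 0, 0, 0]
    - [0, 0, 1.2, 0, 0, 0]
    - [0, 0, 1.2, 0, 0, 0]

```text
clock: 3.55
eef_pos: [598.8, -73.9, 108.8]
tool_rot: [-3.141, -0.001, 2.523]
force: [0.4, -0.2, -0.2]
width: 0.1
```

Request:
move_arm:
  increments:
    - [0, 0, 0.2, 0, 0, 0]
    - [0, 0, 0.4, 0, 0, 0]
    - [0, 0, 0.5, 0, 0, 0]
    - [0, 0, 0.5, 0, 0, 0]

```text
clock: 3.95
eef_pos: [599.0, -74.0, 104.1]
tool_rot: [-3.141, -0.0, 2.523]
force: [0.0, 1.1, 0.3]
width: 0.0
```

Request:
move_arm:
  increments:
    - [0, 0, 0.1, 0, 0, 0]
    - [0, 0, 0.2, 0, 0, 0]
    - [0, 0, 0.3, 0, 0, 0]
    - [0, 0, 0.3, 0, 0, 0]

```text
clock: 4.35
eef_pos: [599.0, -73.9, 101.1]
tool_rot: [-3.142, -0.0, 2.523]
force: [-0.8, -0.5, 0.9]
width: -0.1
```

Request:
move_arm:
  increments:
    - [0, 0, 0.1, 0, 0, 0]
    - [0, 0, 0.2, 0, 0, 0]
    - [0, 0, 0.2, 0, 0, 0]

```text
clock: 4.65
eef_pos: [599.0, -74.0, 99.1]
tool_rot: [-3.141, -0.0, 2.523]
force: [0.7, 0.2, 0.1]
width: -0.1
```

Request:
move_arm:
  increments:
    - [0, 0, 0.1, 0, 0, 0]
    - [0, 0, 0.2, 0, 0, 0]
    - [0, 0, 0.2, 0, 0, 0]

```text
clock: 4.95
eef_pos: [599.0, -73.9, 97.1]
tool_rot: [-3.141, -0.0, 2.523]
force: [-0.3, 0.2, -0.3]
width: -0.1
```

Request:
move_arm:
  increments:
    - [0, 0, 0.1, 0, 0, 0]
    - [0, 0, 0.2, 0, 0, 0]
    - [0, 0, 0.2, 0, 0, 0]

```text
clock: 5.25
eef_pos: [599.0, -74.0, 95.1]
tool_rot: [-3.141, -0.0, 2.523]
force: [-0.7, 0.4, 0.2]
width: 0.2
```

Run:
```python
from h import *
f=[]
for i in range(4): im=eyes.get_image('scene');f.append(ctrl.read_state()['force'])
print(np.mean(f,0),ctrl.read_state()['eef_pos'])
cv2.imwrite('pics/s3.png',cv2.convertScaleAbs(cv2.resize(im[160:265,175:315,::-1],(800,600),interpolation=cv2.INTER_CUBIC),alpha=1.3))
```

```text
[0.00181452 0.08270812 0.08564179] [599.13361384 -74.00481254  95.29577938]
```

View pics/s3.png

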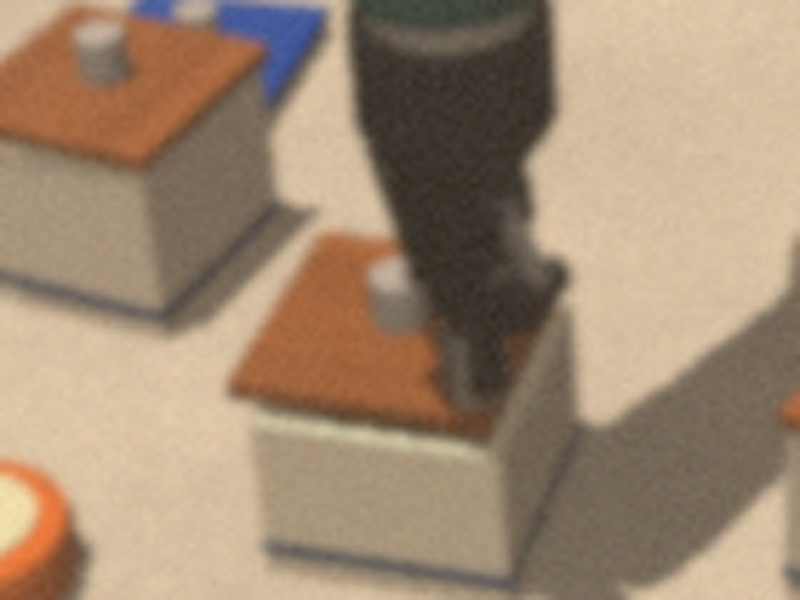

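The tips (475,400) are just at the board's surface and the lid is still level. I carry on in small steps.

Request:
move_arm:
  increments:
    - [0, 0, 0.1, 0, 0, 0]
    - [0, 0, 0.2, 0, 0, 0]
    - [0, 0, 0.3, 0, 0, 0]
    - [0, 0, 0.3, 0, 0, 0]

```text
clock: 5.85
eef_pos: [599.0, -74.0, 92.1]
tool_rot: [-3.141, -0.0, 2.523]
force: [-0.4, 0.1, -0.5]
width: 0.2
```

Run:
```python
from h import *
f=[]
for i in range(4): im=eyes.get_image('scene');f.append(ctrl.read_state()['force'])
print(np.mean(f,0),ctrl.read_state()['eef_pos'])
```

```text
[-0.28918829 -0.16521056 -0.11638755] [599.09542875 -73.9949111   92.28097126]
```

Request:
move_arm:
  increments:
    - [0, 0, 0.1, 0, 0, 0]
    - [0, 0, 0.2, 0, 0, 0]
    - [0, 0, 0.2, 0, 0, 0]

```text
clock: 6.35
eef_pos: [599.3, -74.0, 90.8]
tool_rot: [3.141, 0.0, 2.523]
force: [-0.2, 0.1, 4.1]
width: -0.1
```

```bash
cat > look.py <<'E'
from h import *
import sys
f=[]
for i in range(4): im=eyes.get_image('scene');f.append(ctrl.read_state()['force'])
print(np.mean(f,0),ctrl.read_state()['eef_pos'],ctrl.read_state()['clock'])
if len(sys.argv)>1: cv2.imwrite(f'pics/{sys.argv[1]}.png',cv2.convertScaleAbs(cv2.resize(im[160:265,175:315,::-1],(800,600),interpolation=cv2.INTER_CUBIC),alpha=1.3))
E
python3 look.py s4
```

```text
[-1.06061152  0.0602841   5.30481041] [599.3109496  -74.00908949  90.76815217] 6.55
```

View pics/s4.png

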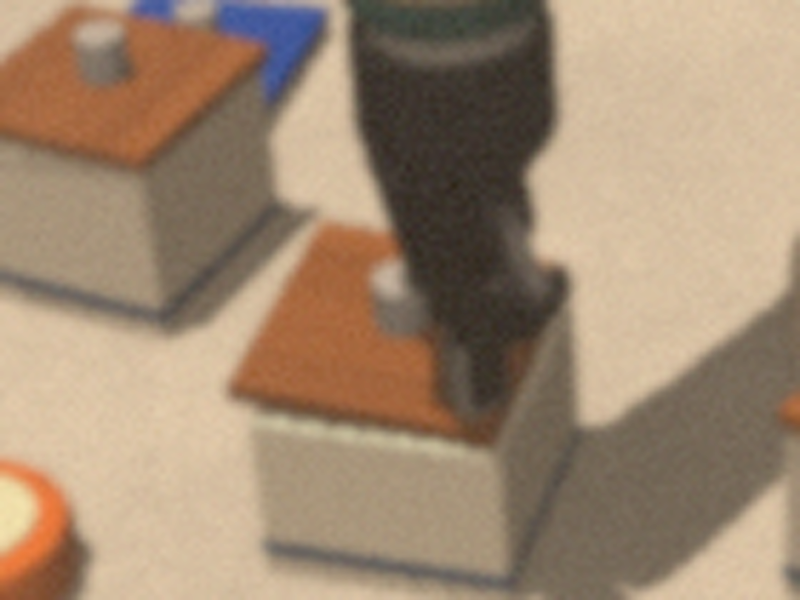

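The corner has dipped (front corner 425→440, back corner 235→225) and now bears at about 5 N. This lid rocks, and its level top was at about z = 96, which matches lid_b. Now I lift clear and go behind the knob.

Request:
move_arm:
  increments:
    - [0, 0, -1, 0, 0, 0]
    - [0, 0, -2.5, 0, 0, 0]
    - [0, 0, -4, 0, 0, 0]
    - [0, 0, -5, 0, 0, 0]
    - [0, 0, -5, 0, 0, 0]
    - [0, -2, -5, 0, 0, 0]
    - [-0.1, -4.5, -5, 0, 0, 0]
    - [-0.2, -7, -5, 0, 0, 0]
    - [-0.2, -9.5, -5, 0, 0, 0]
    - [-0.2, -11, -5, 0, 0, 0]
    - [-0.2, -11, -5, 0, 0, 0]
    - [-0.2, -11, -4, 0, 0, 0]
    - [-0.2, -11, -3, 0, 0, 0]
    - [-0.2, -11, -2, 0, 0, 0]
    - [-0.2, -11, -1.4, 0, 0, 0]
    - [-0.2, -11, -1.4, 0, 0, 0]

```text
clock: 8.15
eef_pos: [536.3, -163.9, 102.8]
tool_rot: [-3.141, -0.002, 2.524]
force: [0.9, -0.1, -0.3]
width: 0.4
```

```bash
python3 - <<'E'
from h import *
print(plane('top',(309.4,188.3),120))
E
python3 look.py s5
```

```text
[ 562.44475298 -126.77978181  120.        ]
[ 0.32998801  0.50368053 -0.4940622 ] [ 537.24999121 -164.80255395  104.55486798] 8.35
```

View pics/s5.png

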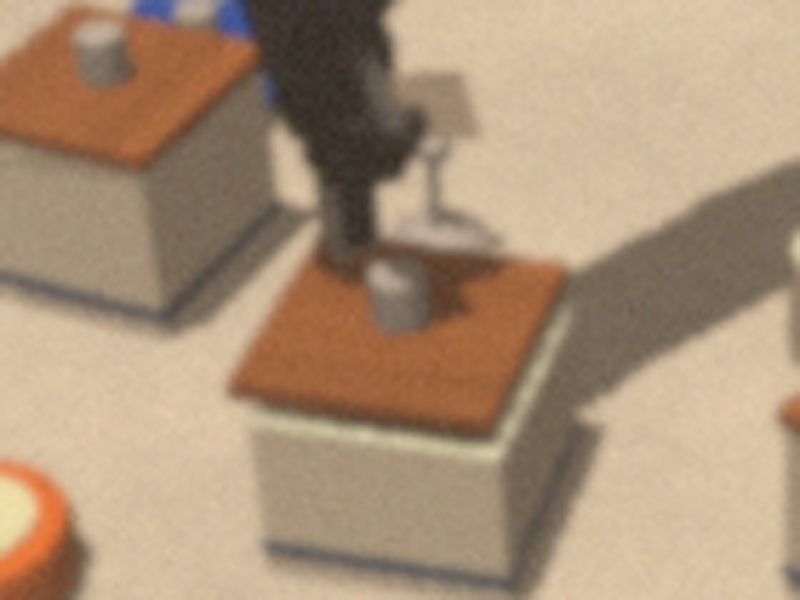

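The tips (345,240) stand behind the knob (400,290) and the lid is level. I push along tool +y.

Request:
move_arm:
  increments:
    - [0, 0.5, 0, 0, 0, 0]
    - [0, 1.0, 0, 0, 0, 0]
    - [0, 1.5, 0, 0, 0, 0]
    - [0, 1.8, 0, 0, 0, 0]
    - [0, 2.0, 0, 0, 0, 0]
    - [0, 2.2, 0, 0, 0, 0]
    - [0, 2.4, 0, 0, 0, 0]
    - [0, 2.4, 0, 0, 0, 0]

```text
clock: 9.15
eef_pos: [551.0, -144.9, 104.3]
tool_rot: [3.141, -0.0, 2.523]
force: [0.5, 0.3, -0.1]
width: -0.1
```

Request:
move_arm:
  increments:
    - [0, 0.1, 0, 0, 0, 0]
    - [0, 0.2, 0, 0, 0, 0]
    - [0, 0.3, 0, 0, 0, 0]
    - [0, 0.3, 0, 0, 0, 0]

```text
clock: 9.55
eef_pos: [552.5, -143.0, 104.3]
tool_rot: [-3.141, -0.0, 2.522]
force: [-0.4, -1.2, -0.5]
width: -0.3
```

Request:
move_arm:
  increments:
    - [0, 0.1, 0, 0, 0, 0]
    - [0, 0.2, 0, 0, 0, 0]
    - [0, 0.3, 0, 0, 0, 0]
    - [0, 0.3, 0, 0, 0, 0]

```text
clock: 9.95
eef_pos: [554.5, -140.0, 104.2]
tool_rot: [3.141, -0.0, 2.523]
force: [-0.6, -0.4, -0.3]
width: -0.1
```

```bash
python3 look.py s6
```

```text
[-0.54012491  0.12291039 -0.1954942 ] [ 554.46078968 -140.10808852  104.34055742] 10.15
```

View pics/s6.png

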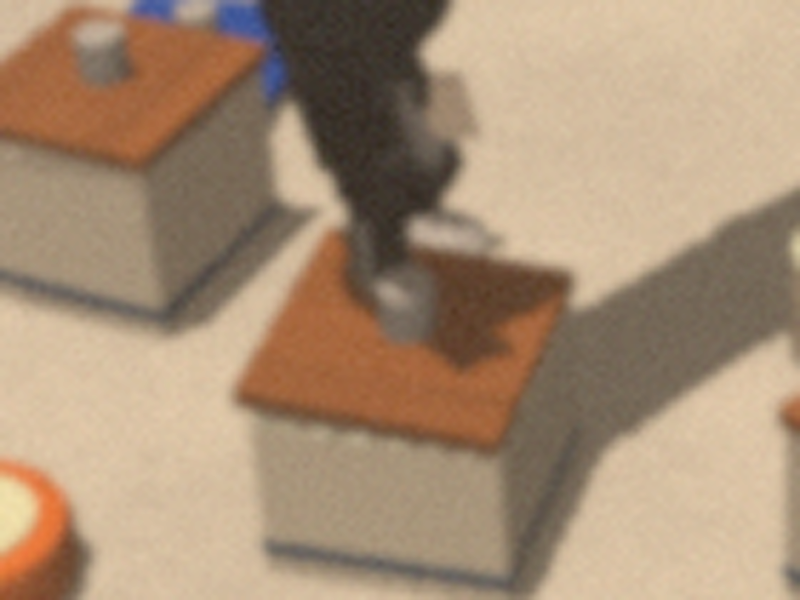

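The lid has slid: the left corner went from 232,385 to 240,395 and the front corner to 495,440, and the rim is almost covered. I push on.

Request:
move_arm:
  increments:
    - [0, 0.1, 0, 0, 0, 0]
    - [0, 0.2, 0, 0, 0, 0]
    - [0, 0.2, 0, 0, 0, 0]

```text
clock: 10.45
eef_pos: [555.8, -138.4, 104.3]
tool_rot: [3.141, 0.0, 2.523]
force: [-0.1, 0.1, -0.3]
width: 0.1
```

Request:
move_arm:
  increments:
    - [0, 0.1, 0, 0, 0, 0]
    - [0, 0.2, 0, 0, 0, 0]
    - [0, 0.2, 0, 0, 0, 0]

```text
clock: 10.75
eef_pos: [556.7, -137.1, 104.3]
tool_rot: [-3.141, 0.0, 2.523]
force: [-0.5, -0.8, 0.2]
width: -0.0
```

```bash
python3 look.py s7
```

```text
[-0.53998458 -0.49352129 -0.84503523] [ 556.63951908 -137.09256997  104.29147812] 10.95
```

View pics/s7.png

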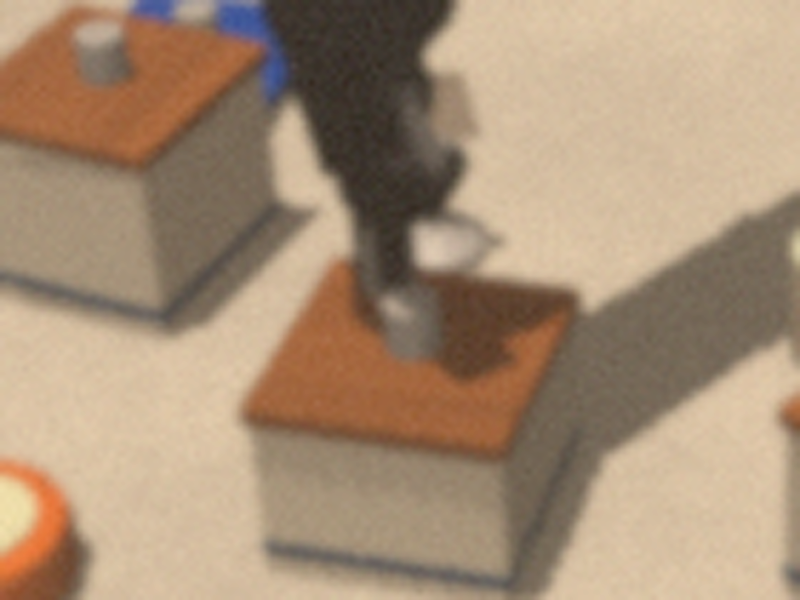

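It has dropped: the back corner is now at 340,265 and the left corner at 245,415, with no rim showing. I back off and lift away.

Request:
move_arm:
  increments:
    - [0, -0.3, 0, 0, 0, 0]
    - [0, -0.8, 0, 0, 0, 0]
    - [0, -1.5, 0, 0, 0, 0]
    - [0, -1.5, -1, 0, 0, 0]
    - [0, -1.5, -3, 0, 0, 0]
    - [0, -1.5, -6, 0, 0, 0]
    - [0, -2.5, -9, 0, 0, 0]
    - [0, -4, -12, 0, 0, 0]
    - [0, -6.5, -14, 0, 0, 0]
    - [0, -9, -15, 0, 0, 0]
    - [0, -11.5, -15, 0, 0, 0]
    - [0, -13.5, -15, 0, 0, 0]
    - [0, -15, -15, 0, 0, 0]
    - [0, -15, -15, 0, 0, 0]
    - [0, -15, -15, 0, 0, 0]

```text
clock: 12.45
eef_pos: [470.1, -258.6, 254.5]
tool_rot: [3.141, 0.0, 2.523]
force: [0.8, -0.1, -0.6]
width: -0.4
```

```bash
python3 look.py s8
python3 - <<'E'
from h import *
cv2.imwrite('pics/f.png',cv2.resize(np.hstack([cv2.convertScaleAbs(cv2.resize(eyes.get_image(n)[y:y+160,x:x+200,::-1],(500,400),interpolation=cv2.INTER_CUBIC),alpha=1.4) for n,x,y in(('scene',170,140),('top',220,120))]),(800,320)))
E
```

```text
[ 0.42203109  0.49940808 -0.38772255] [ 470.35587788 -258.08874965  254.14517644] 12.65
```

View pics/f.png

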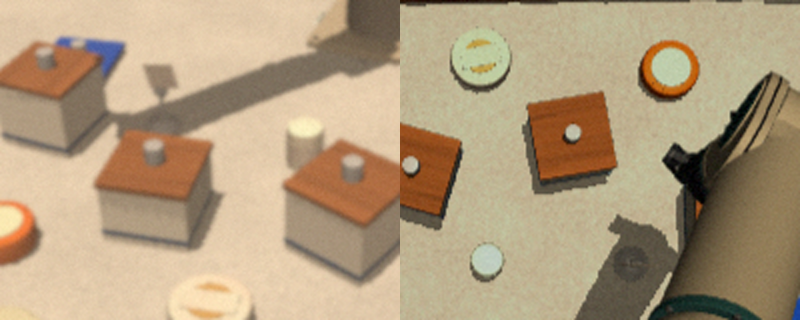

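Run:
```python
from h import *
r={}
for n,p in(('top',(316,190)),('scene',(252,228))):
    h=cv2.cvtColor(eyes.get_image(n),cv2.COLOR_RGB2HSV)
    m=(((h[...,0]<14)|(h[...,0]>170))&(h[...,1]>(150 if n=='top' else 105))).astype('u1')*255
    m=cv2.morphologyEx(m,cv2.MORPH_OPEN,np.ones((3,3)))
    c=max(cv2.findContours(m,0,2)[0],key=lambda c:cv2.pointPolygonTest(c,p,True))
    q=cv2.approxPolyDP(cv2.convexHull(c),6,True)[:,0];print(n,q.tolist(),cv2.minAreaRect(c));r[n]=cv2.minAreaRect(c)[0] if n=='top' else q.mean(0)
print(tri(r['top'],r['scene']))
```

```text
top [[321, 167], [327, 203], [290, 209], [284, 172]] ((305.51678466796875, 187.7617645263672), (38.52241134643555, 38.75412368774414), 79.99201965332031)
scene [[218, 229], [233, 205], [275, 211], [262, 239]] ((246.40066528320312, 221.6704559326172), (54.039817810058594, 31.837696075439453), 8.426968574523926)
(array([ 570.92789639, -119.07608698,   82.8594341 ]), np.float64(0.9899612748872869))
```

The measured top dropped about 7 mm (90 → 83) and shifted (+6, +8) mm, so the lid is home. I hand in.

```bash
python3 -c "
from cell import ctrl
print(ctrl.finish_job())"
```

```text
the job is handed in; nothing more can be done
None
```

The lid that was off its crock now lies home, and I handed the job in at about 13 s on the robot's clock. It was the third from the left in the top view, probably lid_b by its height.

- **Finding it:** The images showed a bright strip of rim on its +x and +y sides, so I pressed only that lid. With closed fingertips near the +x,+y corner, the corner dipped about 5 mm and then bore on the crock at about 5 N. I did not press the other three lids, which looked seated in both views.
- **Pushing it home:** I pushed the knob diagonally towards the corner that dips until the lid dropped in, then drew the arm well clear.
- **Last checks:**
  - The triangulated board centre moved by (+6, +8) mm and sank about 7 mm (90 to 83 mm), which fits a drop into the crock.
  - My absolute heights read low: camera 90 mm against about 96 mm by touch before the push. I relied on the change in height, not the value.
  - No rim shows any more and the board looks level, but I did not press it again to confirm it is firm.
  - The soft cheese, orange round, goat log and price clip looked undisturbed. The jar and the comté piece were outside the last picture, and the arm stayed well clear of both once it was working at the lid.

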